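Lift the round-topped tile from the drying rack and shove it home on the painting easel

TASK

Slide the round-topped tile straight up out of the slotted drying rack and lay it back on the sloping painting easel, its straight edge down on the ledge and its side still clear of the channel at the ledge's end. Let go of it there, then push it along the ledge until its side is fully home in the channel. It is bare porcelain: do not drop it, and leave the two oblong tiles, the cup, the kiln prop and the teapot where they are.

Things in the scene. Friction and masses are not known exactly. Their poses are not given: they have to be found in the camera images.
- tile_arch: the round-topped white porcelain tile, loose, about 0.32 kg: 120 mm wide (its y), 9 mm thick (its x), 145 mm tall (its z): straight sides up to 85 mm, above that a half circle of radius 60 mm. Origin: middle of its straight lower edge face. It starts upright in one of the rack's three slots, its top about 45 mm above the other tiles.
- tile_a: an oblong white porcelain tile, loose, 120 wide (y), 9 thick (x), 100 tall (z); origin in the middle of its lower edge face. It stands in another slot of the rack.
- tile_b: the same kind of oblong tile as tile_a, in the remaining slot.
- rack: slotted drying rack of pale wood, fixed: base board 180 (x) x 160 (y) x 12 mm, an upright cheek at each y end, top 97 mm above the table. Ribs inside the cheeks make three pairs of upright slots at x = -60, 0 and 60 mm, 13 wide, 12 deep; a tile stands on the base board with both sides in slots, about 2 mm of play. Origin: centre of the underside, z up.
- easel: painting easel of brown wood, fixed: base 160 (x) x 200 (y) x 14 mm carrying the sloping bed (ledge, two slats, end channel; see easel_bed), which looks to its +x; its top leans back to its -x. Origin: centre of the underside, z up.
- easel_bed: frame of the easel's sloping bed, fixed. Origin: on top of the ledge, at the slats' front plane, mid length; 45 mm above the table, 30 mm to +x of the easel's origin. z: up the slope, 31.5 deg (0.55 rad) back from vertical; x: out of the slope; y: along the ledge. Ledge y -110 to 110, out to x 30. Slats at z 10-30 and 70-90, open between them save for a mast behind at y 0-40.
- easel_stop (a point): point on the stop face inside the channel at the +y end of the ledge, at ledge height in the slats' plane (y = 98 mm in easel_bed). The channel is 75 mm tall; its front lip reaches 12 mm back from the stop (to y = 86), 16 mm in front of the slats. A tile fully home has its origin at y = 38 mm in easel_bed; it is clear of the channel below y = 26.
- cup: white porcelain cup, loose, radius 34, 75 tall; origin: centre of its foot.
- prop: terracotta kiln prop, loose, a plain cylinder of radius 22, 50 tall; origin: centre of its foot.
- teapot: white porcelain teapot, loose, radius 56, 112 tall, spout to its -y, handle to its +y (90 mm out); origin: centre of its foot.
Not all that is in view belongs to the job. What is shaped like the tile_arch but purple is not meant.

How it is judged:
By the outcome, as a careful person would: the job done as asked, in the order asked, and still so for the second after the job is handed in, with the robot touching nothing.
It also fails if it takes over 54 s, if anything falls off the work surface, if the arm or the gripper's body presses on something with over 40 N, if the wrist force passes 120 N, or if a joint passes its speed limit or range.

ROBOT

A 6-joint arm with a two-finger parallel gripper is mounted at the origin on the work surface. World frame = base frame: x ahead of the robot, y to its left, z up, the work surface at z = 0. Lengths are in m, angles in rad, forces in N, time in s.
With the tool pointing down it reaches from about 0.375 to 0.925 m from the base axis. Payload 5.7 kg.
Tool frame: the origin (TCP) lies midway between the tips of the shut fingers; the grasp point (between the pads) lies 19 mm behind it; z points along the fingers, y is the line along which they close (so a half turn about z gives the same grasp; the last joint's range is limited). The gripper opens to 88 mm and grips with 3 to 60 N. Pads are 20 mm wide; open, the fingers measure 115 mm over their backs; the gripper's body (75 mm by 178 mm) begins 61 mm behind the grasp point.
Start: joints at [1.13, 0.359, 1.51, -0, 1.272, -0.115], TCP at [0.192, 0.568, 0.223] pointing down, gripper open.
Joint ranges: [-2.97, 2.97], [-1.01, 2.36], [0.21, 2.38], [-0.96, 4.11], [0.2, 2.71], [-2.98, 2.98]. Speed limits (rad/s): [2.39, 2.39, 3.14, 3.14, 3.14, 3.14].

INTERFACE

Orientations are given as a rotation vector (axis times angle).
In Python, from workcell import robot gives the robot as it stands. The module is installed in compiled form; this text tells all that it offers.
- The arm moves only by the tool apply_moves, never from a script. Its argument "targets" is a list of rows, each a list of 6 numbers: the shift along the tool's x, y, z as a fraction of full scale, then the turn, a rotation vector about the tool's x, y, z as a fraction of full scale. A call has exactly 8 rows; each row shifts and turns the commanded pose from where the row before left it, along the tool's axes as they then stand; what a row does not reach is not made up. Full scale, the value 1, is 300 mm for a shift and 2 rad for a turn. A row lasts 1/8 s, in which the tool goes at most 62.5 mm and 10.7 degrees, less where a joint would pass 70% of its speed; a pose out of reach is approached as far as the arm can. A call with a number of a shift or a turn outside -1 to 1 is refused whole. A call with a gripper value outside its range is refused whole. "gripper" is the opening, from 0 (shut) to 1 (fully open), set as the call begins (left out, the last holds). The fingers move at their own pace and stop on an object; "newtons" is the grip in N (left out, the last holds). Time passes only in rows, so rows that do not move let the fingers close, or fill a call up. It gives the time, the measured TCP pose, the force, the opening and the grip force at its end, in the units of the state.
- robot.get_obs(): the state, without advancing time (a new reading comes with each control period).
- robot.grab_frame(name): name is "scene" or "top" or "wrist"; returns a dict with "pixels" (384x512x3 uint8, red, green, blue), "z_map" (384x512 float32, m along the optical axis (not along the pixel's ray), 0 where there is no reading), "mtx" (3x3 intrinsics, pixels), "cam_to_world" (4x4, takes a point from camera to world coordinates). Camera axes: x right, y down, z forward; pixel columns grow to the right and rows downward; lengths in m; the calibration is good to about 2 mm. A picture is of the moment at which its call begins.
- robot.hand_in(): hands the job in; it is judged then, once.
Trained networks look in the newest picture that a camera, given by its name, has taken for a name from the list of things; names that differ only in an ending like _2 or _b are one class to them, and where a whole thing is asked for, a point or a joint stands for the part that bears it (a point fixed in the world has none). Each returns a list of dicts, best first, with "confidence" (0 to 1); they miss things now and then, are a little off and sometimes report something else, mostly with a low value. They report only what shows in the picture. A call takes as long as a camera call. They do not tell look-alikes from the thing itself.
- robot.spot_in(camera, target): "bbox" ([left, top, width, height] in pixels, round what is visible of it).
The state is a dict: "time": time; "joints": joint angles; "joint_vel": joint speeds; "effort": joint torques, N m; "ee_pos": TCP position; "orientation": TCP orientation; "force": force on the tool from outside, world axes, zero at the start; "ft_torque": the same for the moment, N m; "opening": opening from 0.0 (shut) to 1.0 (fully open); "grip_force": force on a finger pad.
Only numpy, scipy, OpenCV 4.12 (cv2) and the standard library are available. Lean on these libraries where they do the work, as an engineer would, in place of code of your own. Each camera call takes 0.05 s, during which the arm holds its last target. There are 200 camera calls.

## Working session

There is one attempt and no reset: what is moved stays moved. The work goes in short steps, Python scripts to look and compute and a tool call to move; the robot and the scene stay as the last step left them, time stands still between calls to the robot, and variables do not carry over. Pictures are saved under pics/ and viewed, at most 10 in all, crops included, and the job is handed in when it is done.

Besides the shell and the picture viewer there is one more tool, called as name(argument=value, ...), one argument or row to a line, values as JSON. apply_moves: Moves the arm, as the interface text tells. Its arguments: {"type":"object","properties":{"targets":{"type":"array","items":{"type":"array","items":{"type":"number"}}},"gripper":{"type":"number"},"newtons":{"type":"number"}},"required":["targets"]}

```bash
mkdir -p pics; cat > h.py <<'E'
import numpy as np, cv2
from scipy.spatial.transform import Rotation as R
from workcell import robot
def grab(n,save=None):
    f=robot.grab_frame(n)
    if save: cv2.imwrite('pics/'+save,f['pixels'][:,:,::-1])
    return f
def cloud(f):
    z=f['z_map'];K=f['mtx'];v,u=np.mgrid[:z.shape[0],:z.shape[1]]
    P=np.stack([(u-K[0,2])/K[0,0]*z,(v-K[1,2])/K[1,1]*z,z,np.ones_like(z)],-1)@f['cam_to_world'].T
    P=P[...,:3];P[z==0]=np.nan;return P
E
python3 - <<'E'
from h import *
np.set_printoptions(precision=4,suppress=True)
for n in('scene','top'):
    f=grab(n,n+'0.png');np.savez(n+'0.npz',P=cloud(f),px=f['pixels'],K=f['mtx'],T=f['cam_to_world']);print(n,f['cam_to_world'])
    for t in('tile_arch','tile_a','rack','easel','cup','prop','teapot'): print(t,[(d['bbox'],round(d['confidence'],2)) for d in robot.spot_in(n,t)])
a=cv2.imread('pics/scene0.png');b=cv2.imread('pics/top0.png')
cv2.imwrite('pics/both.png',cv2.resize(np.vstack([a,b]),None,fx=.78,fy=.78))
print(robot.get_obs())
E
```

```text
scene [[ 0.4006  0.738  -0.5431  1.2015]
 [ 0.9162 -0.3284  0.2296 -0.2643]
 [-0.0089 -0.5895 -0.8077  0.9365]
 [ 0.      0.      0.      1.    ]]
tile_arch [([251.7, 224.5, 64.0, 41.8], 0.74), ([84.1, 166.0, 53.5, 39.1], 0.66), ([154.9, 176.9, 42.5, 39.5], 0.61)]
tile_a [([164.2, 205.4, 42.7, 32.2], 0.8), ([151.3, 169.8, 43.0, 27.0], 0.64)]
rack [([143.7, 165.5, 78.3, 86.2], 0.59), ([248.3, 162.0, 23.0, 37.5], 0.17)]
easel [([283.8, 125.7, 77.6, 61.6], 0.79)]
cup [([246.7, 165.7, 20.0, 31.4], 0.69)]
prop [([231.4, 142.9, 16.9, 23.8], 0.52)]
teapot [([248.8, 223.4, 65.2, 42.2], 0.73)]
top [[ 0.0057 -0.9896  0.1437  0.4759]
 [-0.9995 -0.0013  0.0308 -0.0298]
 [-0.0303 -0.1438 -0.9891  0.9299]
 [ 0.      0.      0.      1.    ]]
tile_arch [([330.1, 197.5, 53.5, 7.5], 0.97), ([390.5, 259.7, 68.7, 6.0], 0.65)]
tile_a [([327.4, 172.1, 52.8, 10.0], 0.98), ([331.1, 220.6, 55.3, 13.7], 0.64)]
rack [([315.5, 164.6, 72.2, 78.3], 0.95)]
easel [([113.7, 172.9, 105.2, 80.6], 0.88)]
cup [([241.0, 190.5, 23.1, 26.3], 0.59), ([314.1, 166.5, 73.2, 74.6], 0.31)]
prop [([246.0, 251.7, 16.3, 17.2], 0.66)]
teapot [([239.8, 93.9, 52.0, 50.3], 0.62)]
{'time': 0.8, 'joints': array([ 1.1299,  0.3588,  1.5104, -0.    ,  1.2725, -0.1151]), 'joint_vel': array([0.0012, 0.0015, 0.0002, 0.0004, 0.0007, 0.0015]), 'effort': array([  0.0009, -51.5258, -27.1123,   0.0678,   0.0243,  -0.    ]), 'ee_pos': array([0.192 , 0.5684, 0.2227]), 'orientation': array([-0.5094, -3.1   ,  0.0001]), 'force': array([ 0.0598,  0.291 , -0.1819]), 'ft_torque': array([-0.0019,  0.0231,  0.0275]), 'grip_force': 0.0, 'opening': 1.0010870768973266}
```

View pics/scene0.png

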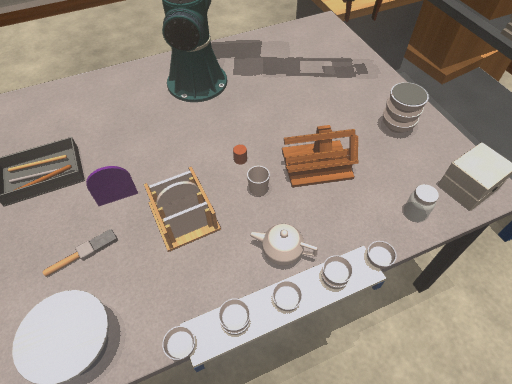

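View pics/top0.png

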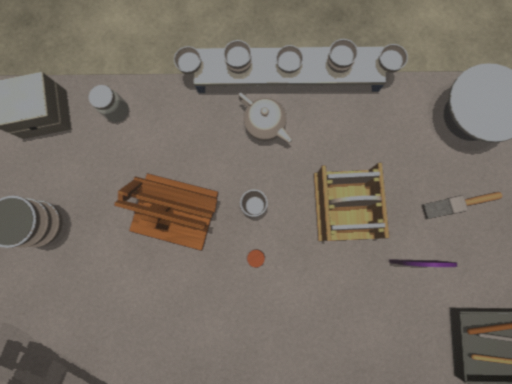

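Candidates for the round-topped tile are the white arch in the rack's middle slot at scene (180,195) / top (357,199), and the purple arch at scene (110,185) / top (423,264). The white one in the rack is the one described. Next I'll measure the poses and check that choice in a close crop.

```bash
python3 - <<'E'
from h import *
np.set_printoptions(precision=4,suppress=True)
D=np.load('top0.npz');P=D['P'];S=np.load('scene0.npz');Q=S['P']
def reg(P,u0,v0,u1,v1): return P[v0:v1,u0:u1].reshape(-1,3)
def line(p,n):
    c=p.mean(0)[:2];_,s,V=np.linalg.svd(p[:,:2]-c);d=p[:,:2]@V[0]
    q=(p[:,:2]-c)@V[0]
    print(n,len(p),'mean',p.mean(0),'ang(deg)',np.degrees(np.arctan2(V[0][1],V[0][0])),'ext',q.min(),q.max(),'mid',c+V[0]*(q.min()+q.max())/2,'zmax',np.percentile(p[:,2],[50,98]))
print('table',np.nanmedian(P[300:340,200:300,2]))
r=reg(P,300,150,400,255)
line(r[r[:,2]>.125],'arch>125 top');line(r[r[:,2]>.118],'arch top')
r2=reg(Q,135,155,230,255);line(r2[r2[:,2]>.125],'arch scene');line(r2[r2[:,2]>.118],'arch scene')
for a in((165,185),(215,240)):
    t=reg(P,330,a[0],380,a[1]);line(t[(t[:,2]>.1)&(t[:,2]<.118)],'tile')
for a in((315,329),(378,392)):
    t=reg(P,a[0],160,a[1],245);line(t[(t[:,2]>.09)&(t[:,2]<.105)],'cheek')
# easel
e=reg(P,105,165,230,260);e=e[e[:,2]>.005]
base=e[abs(e[:,2]-.014)<.005];
for n,p in(('base',base),('all',e)):
    print(n,len(p),cv2.minAreaRect(p[:,:2].astype(np.float32)),p[:,2].max())
e2=reg(Q,275,118,365,192);e2=e2[e2[:,2]>.005];print(cv2.minAreaRect(e2[:,:2].astype(np.float32)),e2[:,2].max())
a=cv2.imread('pics/scene0.png')[110:262,135:370];b=cv2.imread('pics/top0.png')[160:256,105:225]
b=cv2.resize(b,(588,470),interpolation=cv2.INTER_CUBIC)
a=cv2.resize(a,(728,470),interpolation=cv2.INTER_CUBIC)
cv2.imwrite('pics/crop.png',cv2.resize(a,(790,510)));cv2.imwrite('pics/ecrop.png',b)
E
```

```text
table -0.0007173286122545974
arch>125 top 235 mean [ 0.574  -0.2279  0.1452] ang(deg) -87.6800020538033 ext -0.04781397827786369 0.056386797857153226 mid [ 0.5742 -0.2322] zmax [0.1477 0.1574]
arch top 256 mean [ 0.5738 -0.2263  0.1433] ang(deg) -87.61749738310168 ext -0.049740602245221095 0.058710101058510426 mid [ 0.574  -0.2308] zmax [0.1463 0.1573]
arch scene 335 mean [ 0.5792 -0.2319  0.1418] ang(deg) -87.3196279302152 ext -0.052773873072504 0.052184494560926636 mid [ 0.5792 -0.2316] zmax [0.1413 0.1575]
arch scene 399 mean [ 0.5794 -0.2322  0.1385] ang(deg) 92.87601965863745 ext -0.05471832241826078 0.057826171370461886 mid [ 0.5793 -0.2306] zmax [0.1381 0.1572]
tile 233 mean [ 0.6345 -0.2302  0.11  ] ang(deg) -87.04918439305088 ext -0.05794382149271386 0.05736126940715811 mid [ 0.6345 -0.23  ] zmax [0.1108 0.1138]
tile 197 mean [ 0.5149 -0.2286  0.111 ] ang(deg) 92.72949582381558 ext -0.054694365038978204 0.052988038968306284 mid [ 0.5149 -0.2294] zmax [0.111  0.1141]
cheek 302 mean [ 0.5847 -0.1646  0.0958] ang(deg) -178.56902785239046 ext -0.07714382127487751 0.10167774864615876 mid [ 0.5724 -0.1649] zmax [0.0959 0.099 ]
cheek 408 mean [ 0.5714 -0.2977  0.0955] ang(deg) -178.35479930400103 ext -0.0949417483911808 0.08096969112746216 mid [ 0.5784 -0.2975] zmax [0.0955 0.0995]
base 2044 ((0.5573275089263916, 0.2197403460741043), (0.1998780071735382, 0.15995268523693085), 75.54669952392578) 0.018138129128996705
all 5167 ((0.5639016032218933, 0.21898749470710754), (0.22124430537223816, 0.17308588325977325), 75.41055297851562) 0.12521579561953744
((0.5235470533370972, 0.2628576457500458), (0.3014100193977356, 0.3218308985233307), 65.23401641845703) 0.12661014137613702
```

View pics/crop.png

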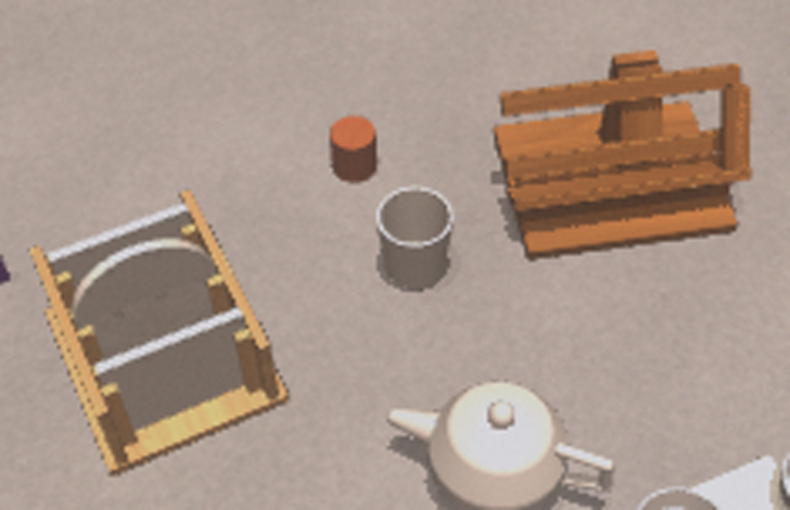

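View pics/ecrop.png

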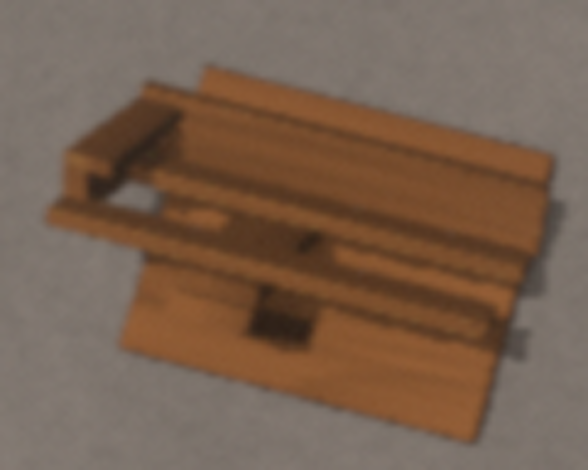

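The crop confirms the white arch in the middle slot (crop ~(140,260)); the purple one is outside the rack. The easel's channel is at its +y end, on the right of the scene crop. The mast (crop (635,60)) sits behind the top slat.

```bash
cat >> h.py <<'E'
np.set_printoptions(precision=4,suppress=True)
YAW=np.radians(75.55-90)
EO=np.array([.5573,.2197,0.])
Rz=R.from_euler('z',YAW).as_matrix()
BR=Rz@R.from_euler('y',-.55).as_matrix()
BO=EO+Rz@[.03,0,.045]
def tobed(p): return (p-BO)@BR
E
python3 - <<'E'
from h import *
print(BO,BR)
for n,b in(('top',(105,165,230,260)),('scene',(275,115,370,192))):
    P=np.load(n+'0.npz')['P'];p=P[b[1]:b[3],b[0]:b[2]].reshape(-1,3);p=p[(p[:,2]>.022)];q=tobed(p);q=q[(abs(q[:,1])<.13)&(abs(q[:,0])<.15)]
    print(n,'z max',q[:,2].max())
    for z0 in range(-25,116,10):
        m=q[(q[:,2]>z0/1e3)&(q[:,2]<z0/1e3+.01)&(abs(q[:,1]+.04)<.035)];
        k=q[(q[:,2]>z0/1e3)&(q[:,2]<z0/1e3+.01)&(q[:,1]>.082)]
        if len(m): print(z0,len(m),'x pct',np.percentile(m[:,0],[2,50,90,98]),'| chan',len(k),(np.percentile(k[:,0],[5,50,95]),np.percentile(k[:,1],[2,50,98])) if len(k)else'')
    h=q[(q[:,2]>.07)&(q[:,1]<.05)&(q[:,1]>-.01)];print('mast z',np.percentile(h[:,2],99.5))
    m=q[(q[:,2]>.07)&(q[:,2]<.09)&(abs(q[:,0])<.01)];
    if len(m):print('slat y',m[:,1].min(),m[:,1].max(),'slope',np.polyfit(m[:,1],m[:,0],1))
for n,b in(('top',(300,150,400,255)),('scene',(135,155,230,255))):
    P=np.load(n+'0.npz')['P'];p=P[b[1]:b[3],b[0]:b[2]].reshape(-1,3)
    for lo in(.125,.135,.145,.15):
        m=p[(p[:,2]>lo)&(p[:,2]<.165)];print(n,lo,len(m),np.polyfit(m[:,1]+.231,m[:,0],1),np.percentile(m[:,0],[3,97]),m[:,1].min(),m[:,1].max(),m[:,2].max())
E
```

```text
[0.5864 0.2122 0.045 ] [[ 0.8256  0.2495 -0.5062]
 [-0.2127  0.9684  0.1304]
 [ 0.5227  0.      0.8525]]
top z max 0.1063681701260071
-15 20 x pct [0.0285 0.0293 0.0302 0.0305] | chan 8 (array([0.0285, 0.0294, 0.0305]), array([0.0834, 0.0967, 0.1061]))
-5 365 x pct [-0.0052  0.0134  0.0281  0.0304] | chan 85 (array([-0.0039,  0.0222,  0.0294]), array([0.0832, 0.091 , 0.1097]))
5 30 x pct [-0.002  -0.0005  0.0001  0.0007] | chan 32 (array([-0.0008,  0.0223,  0.024 ]), array([0.0841, 0.0932, 0.1105]))
15 51 x pct [-0.0017 -0.0006  0.0005  0.0009] | chan 36 (array([-0.0012,  0.0207,  0.0247]), array([0.0831, 0.0935, 0.1074]))
25 115 x pct [-0.01   -0.0039 -0.0002  0.0008] | chan 55 (array([-0.009 , -0.0004,  0.0242]), array([0.0836, 0.0919, 0.109 ]))
65 39 x pct [-0.0014 -0.0005  0.0004  0.001 ] | chan 91 (array([-0.0009,  0.0168,  0.0242]), array([0.086 , 0.0998, 0.1107]))
75 60 x pct [-0.0023 -0.0003  0.0005  0.0013] | chan 38 (array([-0.0012,  0.    ,  0.0195]), array([0.0838, 0.0996, 0.1098]))
85 133 x pct [-0.0103 -0.0036  0.      0.0004] | chan 50 (array([-0.0095, -0.0039,  0.0002
[... 1554 characters left out ...]
88843 -0.1852494694164119 0.1585367862436622
top 0.145 134 [-0.0384  0.5747] [0.5701 0.5791] -0.26707208764522417 -0.198317521363543 0.1585367862436622
top 0.15 101 [-0.037   0.5749] [0.5701 0.579 ] -0.2613131324648388 -0.20009009986664947 0.1585367862436622
scene 0.125 335 [-0.0463  0.5792] [0.5718 0.5833] -0.2840910027377099 -0.1793776974807455 0.15962655172613682
scene 0.135 235 [-0.0465  0.5787] [0.5713 0.5831] -0.2781594787156587 -0.18437450448624657 0.15962655172613682
scene 0.145 132 [-0.0463  0.5779] [0.5706 0.5828] -0.26747973811514114 -0.19540376972911672 0.15962655172613682
scene 0.15 90 [-0.0605  0.5774] [0.5704 0.5828] -0.26508026415546126 -0.2001864832291353 0.15962655172613682
```

```bash
cat >> h.py <<'E'
from scipy.spatial.transform import Slerp
def plan(*wps):
    """wps: (pos, rotmatrix, nrows); prints tool-frame rows from the measured pose"""
    o=robot.get_obs();p=o['ee_pos'];r=R.from_rotvec(o['orientation'])
    for q,Q,n in wps:
        p0,s=p,Slerp([0,1],R.concatenate([r,R.from_matrix(Q)]))
        for k in range(1,n+1):
            pn=p0+(np.array(q)-p0)*k/n;rn=s(k/n)
            row=np.round(np.r_[r.inv().apply(pn-p)/.3,(r.inv()*rn).as_rotvec()/2],3)
            p=p+r.apply(row[:3]*.3);r=r*R.from_rotvec(row[3:]*2);print([float(x) for x in row+0],end=',\n')
        print('--',p,np.linalg.norm(row[:3])*300)
def state():
    o=robot.get_obs();print('t',round(o['time'],2),o['ee_pos'],o['orientation'],'F',o['force'],'op',round(o['opening'],3),'grip',o['grip_force'],o['joints']);return o
TY=np.radians(2.6)
def toolR(T): return np.column_stack([T[:,1],T[:,0],-T[:,2]])
GR=toolR(R.from_euler('z',TY).as_matrix())
GP=np.array([.5755,-.2316,.122])
BT=toolR(BR)   # tool laid along the bed
E
python3 -c "
from h import *
plan((GP+[0,0,.12],GR,16),(GP+[0,0,.045],GR,2))"
```

```text
[-0.129, -0.132, -0.004, 0.0, 0.0, 0.037],
[-0.139, -0.123, -0.004, 0.0, 0.0, 0.038],
[-0.147, -0.111, -0.004, 0.0, 0.0, 0.037],
[-0.155, -0.101, -0.004, 0.0, 0.0, 0.038],
[-0.162, -0.088, -0.004, 0.0, 0.0, 0.037],
[-0.169, -0.076, -0.004, 0.0, 0.0, 0.038],
[-0.174, -0.063, -0.004, 0.0, 0.0, 0.037],
[-0.178, -0.05, -0.004, 0.0, 0.0, 0.038],
[-0.181, -0.037, -0.004, 0.0, 0.0, 0.037],
[-0.183, -0.022, -0.004, 0.0, 0.0, 0.038],
[-0.185, -0.009, -0.004, 0.0, 0.0, 0.037],
[-0.185, 0.004, -0.004, 0.0, 0.0, 0.038],
[-0.183, 0.019, -0.004, 0.0, 0.0, 0.037],
[-0.182, 0.033, -0.004, 0.0, 0.0, 0.038],
[-0.179, 0.046, -0.004, 0.0, 0.0, 0.037],
[-0.176, 0.059, -0.004, 0.0, 0.0, 0.038],
-- [ 0.5755 -0.2317  0.2419] 55.70071812822524
[0.0, 0.0, 0.125, 0.0, 0.0, 0.0],
[0.0, 0.0, 0.125, 0.0, 0.0, 0.0],
-- [ 0.5755 -0.2317  0.1669] 37.5
```

apply_moves(
  targets=[
    [-0.129,-0.132,-0.01,0,0,0.037],
    [-0.139,-0.123,-0.01,0,0,0.038],
    [-0.147,-0.111,-0.01,0,0,0.037],
    [-0.155,-0.101,-0.004,0,0,0.038],
    [-0.162,-0.088,-0.004,0,0,0.037],
    [-0.169,-0.076,-0.004,0,0,0.038],
    [-0.174,-0.063,-0.004,0,0,0.037],
    [-0.178,-0.05,-0.004,0,0,0.038],
  ],
  gripper=0.6,
  newtons=30,
)

```text
time: 1.8
ee_pos: [0.3846, 0.1667, 0.2381]
orientation: [1.406, 2.809, 0.001]
force: [1.0, 0.1, -0.2]
opening: 0.597
grip_force: 0.0
```

apply_moves(
  targets=[
    [-0.181,-0.037,-0.004,0,0,0.037],
    [-0.183,-0.022,-0.004,0,0,0.038],
    [-0.185,-0.009,-0.004,0,0,0.037],
    [-0.185,0.004,-0.004,0,0,0.038],
    [-0.183,0.019,-0.004,0,0,0.037],
    [-0.182,0.033,-0.004,0,0,0.038],
    [-0.179,0.046,-0.004,0,0,0.037],
    [-0.176,0.059,-0.004,0,0,0.038],
  ],
)

```text
time: 2.8
ee_pos: [0.5761, -0.2336, 0.2474]
orientation: [2.174, 2.268, 0.0]
force: [0.2, 1.1, 0.3]
opening: 0.599
grip_force: 0.0
```

```bash
python3 - <<'E'
from h import *
state()
f=grab('wrist','wrist1.png');P=cloud(f)
m=(P[...,2]>.125)&(P[...,2]<.165)&(abs(P[...,0]-.576)<.03)&(abs(P[...,1]+.2316)<.08);p=P[m]
print(len(p));
if len(p)>20: print(np.polyfit(p[:,1]+.2316,p[:,0],1),np.percentile(p[:,0],[3,97]),p[:,1].min(),p[:,1].max(),np.percentile(p[:,2],98))
t=p[p[:,2]>.15];print(len(t),t.mean(0) if len(t) else '', (t[:,1].min(),t[:,1].max()) if len(t) else '')
plan((GP+[0,0,.03],GR,4),(GP,GR,4))
E
```

```text
t 2.8 [ 0.5761 -0.2336  0.2474] [2.1739 2.2677 0.0003] F [0.1808 1.1064 0.3208] op 0.599 grip 0.0 [-0.4963  0.3698  1.4297  0.0001  1.3419 -0.5385]
1180
[-0.0476  0.5764] [0.5708 0.5811] -0.2807891063152462 -0.17737073869151573 0.15792542753541677
679 [ 0.5763 -0.2283  0.155 ] (np.float64(-0.26033766228755373), np.float64(-0.20026784866108474))
[0.008, -0.003, 0.079, 0.0, 0.001, -0.001],
[0.008, -0.004, 0.08, 0.001, 0.001, -0.001],
[0.008, -0.003, 0.079, 0.0, 0.0, -0.001],
[0.008, -0.003, 0.08, 0.001, 0.001, -0.001],
-- [ 0.5755 -0.2315  0.152 ] 24.136486902612816
[0.0, 0.0, 0.025, 0.0, 0.0, 0.0],
[0.0, 0.0, 0.025, 0.0, 0.0, 0.0],
[0.0, 0.0, 0.025, 0.0, 0.0, 0.0],
[0.0, 0.0, 0.025, 0.0, 0.0, 0.0],
-- [ 0.5754 -0.2315  0.122 ] 7.5
```

apply_moves(
  targets=[
    [0.009,-0.002,0.079,0,0,-0.001],
    [0.009,-0.002,0.08,0,0,-0.001],
    [0.008,-0.002,0.079,0,0,-0.001],
    [0.008,-0.002,0.08,0,0,-0.001],
    [0,0,0.025,0,0,0],
    [0,0,0.025,0,0,0],
    [0,0,0.025,0,0,0],
    [0,0,0.025,0,0,0],
  ],
)

```text
time: 3.85
ee_pos: [0.573, -0.2219, 0.122]
orientation: [2.161, 2.279, 0.0]
force: [0.4, 0.2, 0.1]
opening: 0.603
grip_force: 0.0
```

apply_moves(
  targets=[
    [0,0,0,0,0,0],
    [0,0,0,0,0,0],
    [0,0,0,0,0,0],
    [0,0,0,0,0,0],
    [0,0,0,0,0,0],
    [0,0,0,0,0,0],
    [0,0,0,0,0,0],
    [0,0,0,0,0,0],
  ],
  gripper=0,
  newtons=30,
)

```text
time: 4.85
ee_pos: [0.5734, -0.2218, 0.1221]
orientation: [2.161, 2.278, 0.001]
force: [3.7, 1.0, -1.8]
opening: 0.099
grip_force: 30.0
```

```bash
python3 -c "
from h import *
state()"
```

```text
t 4.85 [ 0.5734 -0.2218  0.1221] [2.161  2.2784 0.0012] F [ 3.6553  0.9968 -1.753 ] op 0.099 grip 29.98529702425003 [-0.4816  0.4803  1.5863  0.0004  1.0734 -0.5347]
```

The last plan started from a reading that hadn't settled, so the grip is 9 mm off centre. I'll regrip.

apply_moves(
  targets=[
    [0,0,0,0,0,0],
    [0,0,0,0,0,0],
    [0,0,0,0,0,0],
    [0,0,0,0,0,0],
    [-0.015,0.004,0,0,0,0.002],
    [-0.016,0.003,0,0,0,0.002],
    [0,0,0,0,0,0],
    [0,0,0,0,0,0],
  ],
  gripper=0.5,
)

```text
time: 5.85
ee_pos: [0.5752, -0.2309, 0.1218]
orientation: [-2.171, -2.271, 0.0]
force: [0.3, 0.3, 1.0]
opening: 0.5
grip_force: 0.0
```

apply_moves(
  targets=[
    [0,0,0,0,0,0],
    [0,0,0,0,0,0],
    [0,0,0,0,0,0],
    [0,0,0,0,0,0],
    [0,0,0,0,0,0],
    [0,0,0,0,0,0],
    [0,0,0,0,0,0],
    [0,0,0,0,0,0],
  ],
  gripper=0,
  newtons=30,
)

```text
time: 6.85
ee_pos: [0.5752, -0.2308, 0.1219]
orientation: [2.171, 2.271, -0.0]
force: [-0.9, 0.9, 0.3]
opening: 0.1
grip_force: 30.0
```

```bash
python3 -c "
from h import *
state()"
```

```text
t 6.85 [ 0.5752 -0.2308  0.1219] [ 2.1709  2.2708 -0.0001] F [-0.9411  0.8559  0.2812] op 0.1 grip 29.996379017829895 [-0.493   0.4875  1.5736 -0.0001  1.0805 -0.538 ]
```

Centred grip, with low side force. Next is a straight lift of about 145 mm.

apply_moves(
  targets=[
    [0,0,-0.03,0,0,0],
    [0,0,-0.05,0,0,0],
    [0,0,-0.07,0,0,0],
    [0,0,-0.08,0,0,0],
    [0,0,-0.08,0,0,0],
    [0,0,-0.08,0,0,0],
    [0,0,-0.06,0,0,0],
    [0,0,-0.05,0,0,0],
  ],
)

```text
time: 7.85
ee_pos: [0.5752, -0.2309, 0.2736]
orientation: [2.17, 2.27, 0.0]
force: [0.2, 0.1, -2.7]
opening: 0.103
grip_force: 30.0
```

```bash
python3 - <<'E'
from h import *
o=state()
f=grab('scene','scene2.png');grab('wrist')
# tool-frame offset: tip at tile z=.110, on tile mid
def tcp(bx,by,bz): return BO+BR@np.array([bx,by,bz+.110])
print(tcp(.0045,-.018,0),tcp(.030,-.018,.03))
plan(([.56,-.02,.29],GR,9),(tcp(.030,-.018,.04),BT,11))
E
```

```text
t 7.85 [ 0.5752 -0.2309  0.2736] [2.1702 2.2701 0.0001] F [ 0.2381  0.0927 -2.6653] op 0.103 grip 29.996153712272644 [-0.493   0.3476  1.3985 -0.0002  1.3945 -0.538 ]
[0.5299 0.2082 0.1411] [0.5358 0.2067 0.18  ]
[0.078, -0.002, -0.006, 0.0, 0.0, 0.0],
[0.079, -0.003, -0.006, 0.0, 0.0, 0.0],
[0.078, -0.002, -0.006, 0.001, 0.0, 0.0],
[0.079, -0.003, -0.006, 0.0, 0.0, 0.0],
[0.078, -0.002, -0.006, 0.0, 0.001, 0.0],
[0.079, -0.003, -0.006, 0.0, 0.0, 0.0],
[0.078, -0.002, -0.005, 0.0, 0.0, 0.0],
[0.079, -0.002, -0.006, 0.0, 0.0, 0.0],
[0.078, -0.003, -0.006, 0.001, 0.0, 0.0],
-- [ 0.5599 -0.0201  0.29  ] 23.4863790312598
[0.069, -0.006, 0.031, -0.025, -0.004, 0.013],
[0.07, -0.009, 0.03, -0.025, -0.003, 0.013],
[0.069, -0.012, 0.028, -0.025, -0.004, 0.013],
[0.07, -0.016, 0.028, -0.024, -0.004, 0.014],
[0.069, -0.018, 0.026, -0.025, -0.004, 0.013],
[0.068, -0.022, 0.025, -0.025, -0.003, 0.013],
[0.068, -0.025, 0.023, -0.025, -0.004, 0.013],
[0.068, -0.028, 0.021, -0.025, -0.004, 0.013],
[0.067, -0.03, 0.02, -0.025, -0.003, 0.014],
[0.066, -0.033, 0.017, -0.025, -0.004, 0.013],
[0.066, -0.036, 0.015, -0.024, -0.004, 0.013],
-- [0.5307 0.208  0.1885] 22.99847821052515
```

View pics/scene2.png

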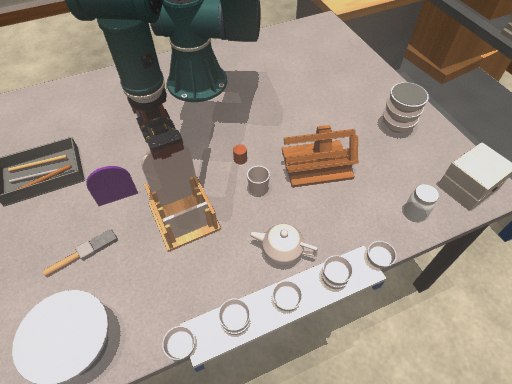

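The scene shows the white arch tile held above the rack (170,180). Both oblong tiles are still in their slots. Carrying it to the easel.

apply_moves(
  targets=[
    [0.05,-0.002,-0.006,0,0,0],
    [0.08,-0.003,-0.006,0,0,0],
    [0.09,-0.002,-0.006,0,0,0],
    [0.09,-0.003,-0.006,0,0,0],
    [0.08,-0.002,-0.006,0,0,0],
    [0.079,-0.003,-0.006,0,0,0],
    [0.08,-0.002,-0.006,0,0,0],
    [0.079,-0.003,-0.006,0,0,0],
  ],
)

```text
time: 8.95
ee_pos: [0.5594, -0.0403, 0.2857]
orientation: [-2.168, -2.271, 0.001]
force: [0.1, 0.1, -3.2]
opening: 0.099
grip_force: 30.0
```

apply_moves(
  targets=[
    [0.078,-0.003,-0.006,0,0,0],
    [0.069,-0.006,0.031,-0.025,-0.004,0.013],
    [0.07,-0.009,0.03,-0.025,-0.003,0.013],
    [0.069,-0.012,0.028,-0.025,-0.004,0.013],
    [0.07,-0.016,0.028,-0.024,-0.004,0.014],
    [0.069,-0.018,0.026,-0.025,-0.004,0.013],
    [0.068,-0.022,0.025,-0.025,-0.003,0.013],
    [0.068,-0.025,0.023,-0.025,-0.004,0.013],
  ],
)

```text
time: 9.95
ee_pos: [0.538, 0.1272, 0.2226]
orientation: [2.151, 1.867, 0.31]
force: [-0.4, -0.4, -3.2]
opening: 0.101
grip_force: 30.0
```

apply_moves(
  targets=[
    [0.068,-0.028,0.021,-0.025,-0.004,0.013],
    [0.067,-0.03,0.02,-0.025,-0.003,0.014],
    [0.066,-0.033,0.017,-0.025,-0.004,0.013],
    [0.05,-0.036,0.015,-0.024,-0.004,0.013],
    [0,0,0,0,0,0],
    [0,0,0,0,0,0],
    [0,0,0,0,0,0],
    [0,0,0,0,0,0],
  ],
)

```text
time: 10.95
ee_pos: [0.5291, 0.2033, 0.1871]
orientation: [2.111, 1.633, 0.462]
force: [-0.4, -0.2, -2.5]
opening: 0.1
grip_force: 30.0
```

```bash
cat >> h.py <<'E'
def tcp(bx,by,bz): return BO+BR@np.array([bx,by,bz+.110])
def tilefit(n,save=None,lo=.03,hi=.15):
    """bright points near the bed, in bed frame"""
    f=grab(n,save);P=cloud(f);q=tobed(P.reshape(-1,3));px=f['pixels'].reshape(-1,3).astype(int)
    w=(px.min(1)>95)&(px.max(1)-px.min(1)<35)&(abs(q[:,0]-.02)<.045)&(abs(q[:,1])<.115)&(q[:,2]>-.01)&(q[:,2]<hi)
    q=q[w];print(n,len(q))
    if len(q)<50:return
    A=np.c_[q[:,1],q[:,2],np.ones(len(q))];k=np.linalg.lstsq(A,q[:,0],rcond=None)[0];print('x face = a*y+b*z+c',k,'res',np.std(A@k-q[:,0]))
    s=q[(q[:,2]>.01)&(q[:,2]<.08)];print('y',np.percentile(s[:,1],[1,99]),'z',np.percentile(q[:,2],[1,99]))
E
python3 - <<'E'
from h import *
o=state();T=R.from_rotvec(o['orientation']).as_matrix()
print('tcp in bed',tobed(o['ee_pos'])-[0,0,.11],'tool in bed',BR.T@T)
tilefit('scene','scene3.png');tilefit('top')
plan((tcp(.0075,-.018,.008),BT,6))
E
```

```text
t 10.95 [0.5291 0.2033 0.1871] [2.1112 1.633  0.462 ] F [-0.373  -0.1905 -2.5208] op 0.1 grip 29.99548316001892 [ 0.4812  0.224   1.9913 -0.6638  0.6049  1.2284]
tcp in bed [ 0.0289 -0.023   0.039 ] tool in bed [[ 0.0018  1.      0.0005]
 [ 1.     -0.0018 -0.0003]
 [-0.0003  0.0005 -1.    ]]
scene 653
x face = a*y+b*z+c [0.001  0.0015 0.0338] res 0.0020403571469312935
y [-0.0827  0.0111] z [0.0671 0.1487]
top 781
x face = a*y+b*z+c [0.0017 0.0034 0.0324] res 0.0006678753671864748
y [-0.0808  0.0327] z [0.0423 0.1471]
[0.003, -0.012, 0.017, 0.0, 0.0, 0.0],
[0.003, -0.012, 0.017, 0.0, 0.0, 0.0],
[0.002, -0.011, 0.017, 0.0, 0.0, 0.0],
[0.003, -0.012, 0.018, 0.0, 0.0, -0.001],
[0.003, -0.012, 0.017, 0.0, 0.0, 0.0],
[0.003, -0.012, 0.017, 0.0, 0.0, 0.0],
-- [0.5283 0.2087 0.1495] 6.307138812488592
```

View pics/scene3.png

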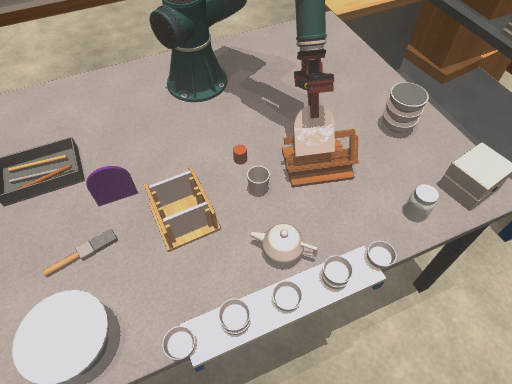

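The tile (315,135) is parallel to the bed, about 25 mm in front of it and 40 mm above the ledge. Moving in close.

apply_moves(
  targets=[
    [0,-0.012,0.017,0,0,0],
    [0,-0.012,0.017,0,0,0],
    [0,-0.011,0.017,0,0,0],
    [0,-0.012,0.018,0,0,0],
    [0,-0.012,0.017,0,0,0],
    [0,-0.012,0.017,0,0,0],
    [0,0,0,0,0,0],
    [0,0,0,0,0,0],
  ],
)

```text
time: 12.05
ee_pos: [0.5268, 0.2043, 0.1492]
orientation: [2.11, 1.635, 0.462]
force: [-0.4, 0.1, -2.9]
opening: 0.103
grip_force: 30.0
```

```bash
python3 - <<'E'
from h import *
o=state();print('tcp in bed',tobed(o['ee_pos'])-[0,0,.11],'F bed',o['force']@BR)
tilefit('scene');tilefit('top')
E
```

```text
t 12.05 [0.5268 0.2043 0.1492] [2.1102 1.6346 0.4615] F [-0.4255  0.1351 -2.885 ] op 0.103 grip 29.995424151420593 [ 0.4858  0.2883  2.0346 -0.7762  0.5262  1.3638]
tcp in bed [ 0.0069 -0.0225  0.0079] F bed [-1.8879  0.0247 -2.2266]
scene 803
x face = a*y+b*z+c [ 0.0026 -0.0004  0.0122] res 0.002047018908884884
y [-0.0827  0.0307] z [0.0356 0.1476]
top 787
x face = a*y+b*z+c [ 0.0007 -0.012   0.0114] res 0.0011424353643901574
y [-0.0806  0.0325] z [0.0115 0.1416]
```

apply_moves(
  targets=[
    [0,0,0.007,0,0,0],
    [0,0,0.006,0,0,0],
    [0,0,0.006,0,0,0],
    [0,0,0.003,0,0,0],
    [0,0,0,0,0,0],
    [0,0,0,0,0,0],
    [0,0,0,0,0,0],
    [0,0,0,0,0,0],
  ],
)

```text
time: 13.15
ee_pos: [0.5299, 0.2034, 0.1435]
orientation: [2.11, 1.635, 0.461]
force: [0.1, 0.3, -2.6]
opening: 0.106
grip_force: 30.0
```

```bash
python3 - <<'E'
from h import *
o=state();print('tcp in bed',tobed(o['ee_pos'])-[0,0,.11],'F bed',o['force']@BR)
E
```

```text
t 13.15 [0.5299 0.2034 0.1435] [2.1103 1.6346 0.4613] F [ 0.0786  0.256  -2.603 ] op 0.106 grip 29.99562442302704 [ 0.4803  0.3011  2.036  -0.7924  0.5134  1.3782]
tcp in bed [ 0.0068 -0.0226  0.0014] F bed [-1.3501  0.2676 -2.2255]
```

Not in contact yet: the weight still reads −2.2 N. I'll lower 2 mm more.

apply_moves(
  targets=[
    [0,0,0.004,0,0,0],
    [0,0,0.003,0,0,0],
    [0,0,0,0,0,0],
    [0,0,0,0,0,0],
    [0,0,0,0,0,0],
    [0,0,0,0,0,0],
    [0,0,0,0,0,0],
    [0,0,0,0,0,0],
  ],
)

```text
time: 14.15
ee_pos: [0.5309, 0.2032, 0.1421]
orientation: [2.11, 1.634, 0.462]
force: [-5.7, 0.5, 4.5]
opening: 0.1
grip_force: 30.0
```

```bash
python3 - <<'E'
from h import *
o=state();print('tcp in bed',tobed(o['ee_pos'])-[0,0,.11],'F bed',o['force']@BR)
E
```

```text
t 14.15 [0.5309 0.2032 0.1421] [2.1101 1.6345 0.4618] F [-5.6811  0.5437  4.4966] op 0.1 grip 29.997024536132812 [ 0.4788  0.3044  2.0366 -0.7977  0.5096  1.3829]
tcp in bed [ 0.0068 -0.0226 -0.0003] F bed [-2.4554 -0.8912  6.7799]
```

It's on the ledge (+9 N). Now easing it back onto the slats.

apply_moves(
  targets=[
    [0,-0.003,-0.001,0,0,0],
    [0,-0.003,-0.001,0,0,0],
    [0,-0.002,0,0,0,0],
    [0,0,0,0,0,0],
    [0,0,0,0,0,0],
    [0,0,0,0,0,0],
    [0,0,0,0,0,0],
    [0,0,0,0,0,0],
  ],
)

```text
time: 15.15
ee_pos: [0.5291, 0.2038, 0.1412]
orientation: [2.11, 1.634, 0.462]
force: [5.5, -2.3, -2.7]
opening: 0.102
grip_force: 30.0
```

```bash
python3 - <<'E'
from h import *
o=state();print('tcp in bed',tobed(o['ee_pos'])-[0,0,.11],'F bed',o['force']@BR)
tilefit('scene');tilefit('top')
E
```

```text
t 15.15 [0.5291 0.2038 0.1412] [2.1099 1.6344 0.4619] F [ 5.4787 -2.2842 -2.6567] op 0.102 grip 29.99679386615753 [ 0.4821  0.3049  2.0396 -0.8032  0.5089  1.3918]
tcp in bed [ 0.0048 -0.0225 -0.0001] F bed [ 3.6203 -0.8448 -5.3358]
scene 834
x face = a*y+b*z+c [-0.0028 -0.0056  0.0103] res 0.002147674829731258
y [-0.0825  0.033 ] z [0.0268 0.1416]
top 773
x face = a*y+b*z+c [-0.0023 -0.0147  0.0092] res 0.0011359197035427
y [-0.0811  0.0319] z [0.0041 0.1359]
```

It's resting on both ledge and slats. Releasing, then withdrawing along the slope.

apply_moves(
  targets=[
    [0,0,0,0,0,0],
    [0,0,0,0,0,0],
    [0,0,0,0,0,0],
    [0,0,0,0,0,0],
    [0,0,0,0,0,0],
    [0,0,-0.05,0,0,0],
    [0,0,-0.1,0,0,0],
    [0,0,-0.1,0,0,0],
  ],
  gripper=0.4,
)

```text
time: 16.25
ee_pos: [0.4898, 0.2137, 0.206]
orientation: [2.111, 1.635, 0.461]
force: [0.5, -0.2, -0.5]
opening: 0.403
grip_force: 0.0
```

```bash
python3 - <<'E'
from h import *
o=state();print('tcp in bed',tobed(o['ee_pos']),'F bed',o['force']@BR)
tilefit('scene','scene4.png');tilefit('top')
E
```

```text
t 16.25 [0.4898 0.2137 0.206 ] [2.1108 1.6351 0.4609] F [ 0.4993 -0.1576 -0.4648] op 0.403 grip 0.0 [ 0.5511  0.1605  2.014  -0.6481  0.672   1.2592]
tcp in bed [ 0.0041 -0.0227  0.1863] F bed [ 0.2028 -0.028  -0.6696]
scene 366
x face = a*y+b*z+c [ 0.0093 -0.0323  0.0122] res 0.0023753278830952345
y [-0.0825  0.0314] z [0.0171 0.1423]
top 1506
x face = a*y+b*z+c [-0.0001 -0.0151  0.0094] res 0.0017910692588120288
y [-0.0809  0.0332] z [0.0049 0.1438]
```

```bash
cat >> h.py <<'E'
def pushR(phi=.5,az=np.radians(27)):
    z=np.array([np.sin(phi)*np.cos(az),np.sin(phi)*np.sin(az),-np.cos(phi)])
    x=BR[:,1]-z*(z@BR[:,1]);x/=np.linalg.norm(x);return np.column_stack([x,np.cross(z,x),z])
PR=pushR()
CR=np.array([[a,b,0] for a in(-.01,.01) for b in(-.0135,.0135)])@PR.T@BR  # tip corners rel. to TCP, bed axes
def pbed(x,y,z): return BO+BR@np.array([x,y,z])
E
python3 - <<'E'
from h import *
print('corners',CR,'\naxis in bed',PR[:,2]@BR)
body=np.array([[a,b,-.08] for a in(-.0375,.0375) for b in(-.089,.089)])@PR.T@BR
print('body corners',body)
# choose x so min corner at -.001
x=-.001-CR[:,0].min();print('x',x)
state()
y0=-.0815-.012-.018
plan((pbed(.03,-.11,.17),PR,6),(pbed(x+.02,y0,.09),PR,4),(pbed(x,y0,.055),PR,4))
E
```

```text
corners [[-0.0138 -0.0095 -0.001 ]
 [ 0.0128 -0.0095 -0.0053]
 [-0.0128  0.0095  0.0053]
 [ 0.0138  0.0095  0.001 ]] 
axis in bed [-0.1524  0.3174 -0.936 ]
body corners [[-0.0776 -0.061   0.0774]
 [ 0.0981 -0.061   0.0488]
 [-0.0737  0.0102  0.1009]
 [ 0.1019  0.0102  0.0723]]
x 0.012834504271578076
t 16.35 [0.4907 0.2148 0.2081] [2.1093 1.6342 0.4681] F [ 0.6559 -0.046   0.7373] op 0.398 grip 0.0 [ 0.552   0.1577  2.0131 -0.6493  0.6707  1.2605]
[-0.049, 0.014, 0.01, 0.014, 0.027, 0.002],
[-0.05, 0.014, 0.006, 0.013, 0.026, 0.002],
[-0.05, 0.014, 0.004, 0.014, 0.027, 0.002],
[-0.05, 0.014, 0.001, 0.013, 0.026, 0.003],
[-0.049, 0.015, -0.002, 0.014, 0.027, 0.002],
[-0.05, 0.015, -0.006, 0.014, 0.026, 0.002],
-- [0.4976 0.1215 0.2056] 15.763565586503583
[-0.022, 0.013, 0.062, 0.0, 0.0, 0.0],
[-0.022, 0.013, 0.061, 0.0, 0.0, 0.0],
[-0.022, 0.013, 0.062, 0.0, 0.0, 0.0],
[-0.022, 0.014, 0.062, 0.0, 0.0, 0.0],
-- [0.5402 0.1089 0.1388] 20.178206064960282
[-0.01, -0.012, 0.03, 0.0, 0.0, 0.0],
[-0.01, -0.012, 0.03, 0.0, 0.0, 0.0],
[-0.01, -0.012, 0.029, 0.0, 0.0, 0.0],
[-0.01, -0.011, 0.03, 0.0, 0.0, 0.0],
-- [0.5414 0.1085 0.0986] 10.044401425669925
```

View pics/scene4.png

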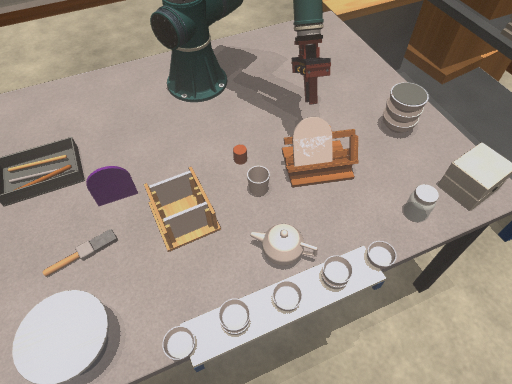

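The tile lies flat on the easel (313,142) with its side clear of the channel. Closing the fingers and going round to its −y side.

apply_moves(
  targets=[
    [-0.049,0.014,0,0.014,0.027,0.002],
    [-0.05,0.014,0,0.013,0.026,0.002],
    [-0.05,0.014,0.004,0.014,0.027,0.002],
    [-0.05,0.014,0.001,0.013,0.026,0.003],
    [-0.049,0.015,-0.002,0.014,0.027,0.002],
    [-0.05,0.015,-0.006,0.014,0.026,0.002],
    [0,0,0,0,0,0],
    [0,0,0,0,0,0],
  ],
  gripper=0,
)

```text
time: 17.35
ee_pos: [0.494, 0.1225, 0.2061]
orientation: [2.271, 1.871, 0.714]
force: [-0.1, 0.4, -0.2]
opening: 0.005
grip_force: 0.0
```

```bash
python3 - <<'E'
from h import *
o=state();print(tobed(o['ee_pos']),PR.T@R.from_rotvec(o['orientation']).as_matrix())
x=.0128;y0=-.0815-.012-.018
plan((pbed(x+.02,y0,.09),PR,4),(pbed(x,y0,.055),PR,3))
E
```

```text
t 17.35 [0.494  0.1225 0.2061] [2.2709 1.8707 0.7135] F [-0.0618  0.4464 -0.2018] op 0.005 grip 0.0 [-0.0743  0.0496  2.1101  0.4341  0.5948 -0.1958]
[ 0.027  -0.11    0.1724] [[ 0.9999 -0.0022 -0.0141]
 [ 0.0022  1.     -0.003 ]
 [ 0.0141  0.0029  0.9999]]
[-0.022, 0.016, 0.063, 0.0, 0.002, 0.0],
[-0.021, 0.016, 0.064, -0.001, 0.002, -0.001],
[-0.022, 0.016, 0.063, 0.0, 0.001, 0.0],
[-0.023, 0.016, 0.063, 0.0, 0.002, 0.0],
-- [0.5401 0.1089 0.1389] 20.684777011125842
[-0.013, -0.016, 0.04, 0.0, 0.0, 0.0],
[-0.013, -0.015, 0.04, 0.0, 0.0, 0.0],
[-0.014, -0.016, 0.04, 0.0, 0.0, 0.0],
-- [0.5414 0.1086 0.0984] 13.589701983487348
```

apply_moves(
  targets=[
    [-0.022,0.016,0.063,0,0.002,0],
    [-0.022,0.016,0.064,0,0.002,0],
    [-0.022,0.016,0.063,0,0.001,0],
    [-0.022,0.016,0.063,0,0.002,0],
    [-0.013,-0.016,0.04,0,0,0],
    [-0.013,-0.015,0.04,0,0,0],
    [-0.014,-0.016,0.04,0,0,0],
    [0,0,0,0,0,0],
  ],
)

```text
time: 18.35
ee_pos: [0.5404, 0.1106, 0.0977]
orientation: [2.271, 1.882, 0.731]
force: [0.4, 0.5, 0.2]
opening: 0.005
grip_force: 0.0
```

```bash
python3 - <<'E'
from h import *
o=state();b=tobed(o['ee_pos']);print(b,o['force']@BR)
tilefit('scene');tilefit('top')
plan((pbed(.0128,b[1]+.03,.055),PR,8))
plan((pbed(.0128,b[1]+.08,.055),PR,8))
E
```

```text
t 18.35 [0.5404 0.1106 0.0977] [2.2711 1.8821 0.7309] F [0.4103 0.54   0.1953] op 0.005 grip 0.0 [-0.1123  0.3295  2.1542  0.8688  0.3563 -0.7041]
[ 0.0112 -0.1099  0.0549] [0.3259 0.6253 0.0292]
scene 353
x face = a*y+b*z+c [ 0.0094 -0.0398  0.0126] res 0.0023084090314195948
y [-0.0825  0.0313] z [0.0244 0.1422]
top 1504
x face = a*y+b*z+c [ 0.001  -0.0142  0.0094] res 0.0015720335654759328
y [-0.0805  0.0329] z [0.0046 0.144 ]
[0.012, 0.0, 0.004, 0.0, 0.0, 0.0],
[0.012, 0.0, 0.004, 0.0, 0.0, 0.0],
[0.012, 0.0, 0.004, -0.001, 0.0, 0.0],
[0.012, 0.0, 0.005, 0.0, 0.0, 0.0],
[0.012, 0.0, 0.004, 0.0, -0.001, 0.0],
[0.011, 0.0, 0.004, 0.0, 0.0, 0.0],
[0.012, 0.0, 0.004, -0.001, 0.0, 0.0],
[0.012, 0.0, 0.004, 0.0, 0.0, 0.0],
-- [0.549  0.1393 0.0985] 3.794733192202055
[0.032, 0.0, 0.011, 0.0, 0.0, 0.0],
[0.031, 0.0, 0.011, 0.0, 0.0, 0.0],
[0.032, 0.0, 0.01, -0.001, 0.0, 0.0],
[0.032, 0.0, 0.011, 0.0, 0.0, 0.0],
[0.031, 0.0, 0.011, 0.0, -0.001, 0.0],
[0.032, 0.0, 0.011, 0.0, 0.0, 0.0],
[0.032, 0.001, 0.01, -0.001, 0.0, 0.0],
[0.031, 0.0, 0.011, 0.0, 0.0, 0.0],
-- [0.5617 0.1876 0.0986] 9.868130522039115
```

apply_moves(
  targets=[
    [0.012,0,0.004,0,0,0],
    [0.012,0,0.004,0,0,0],
    [0.012,0,0.004,0,0,0],
    [0.012,0,0.004,0,0,0],
    [0.012,0,0.004,0,0,0],
    [0.012,0,0.004,0,0,0],
    [0.012,0,0.004,0,0,0],
    [0.012,0,0.004,0,0,0],
  ],
)

```text
time: 19.45
ee_pos: [0.5494, 0.1384, 0.0989]
orientation: [2.27, 1.878, 0.733]
force: [-0.2, -3.0, 0.7]
opening: 0.003
grip_force: 1.3
```

```bash
python3 - <<'E'
from h import *
o=state();b=tobed(o['ee_pos']);print(b,o['force']@BR)
tilefit('scene');tilefit('top')
E
```

```text
t 19.45 [0.5494 0.1384 0.0989] [2.2701 1.8781 0.7333] F [-0.1692 -2.9929  0.7013] op 0.003 grip 1.30335712502756 [-0.0365  0.3384  2.1312  0.8169  0.3277 -0.584 ]
[ 0.0134 -0.0807  0.055 ] [ 0.8636 -2.9405  0.2932]
scene 560
x face = a*y+b*z+c [-0.0006 -0.0276  0.0116] res 0.0021946334370835097
y [-0.0696  0.0439] z [0.0205 0.145 ]
top 1364
x face = a*y+b*z+c [ 0.0012 -0.0136  0.0093] res 0.0016131906833218817
y [-0.0526  0.0465] z [0.0055 0.144 ]
```

The tile slides evenly under about 3 N. Continuing the push.

apply_moves(
  targets=[
    [0.014,0,0.0047,0,0,0],
    [0.014,0,0.0047,0,0,0],
    [0.014,-0.001,0.0047,0,0,0],
    [0.014,0,0.0047,0,0,0],
    [0.014,0,0.0047,0,0,0],
    [0.014,-0.001,0.0047,0,0,0],
    [0.014,0,0.0047,0,0,0],
    [0.014,0,0.0047,0,0,0],
  ],
)

```text
time: 20.55
ee_pos: [0.558, 0.173, 0.0988]
orientation: [2.27, 1.878, 0.734]
force: [1.3, -4.4, 2.0]
opening: 0.008
grip_force: 1.7
```

```bash
python3 - <<'E'
from h import *
o=state();b=tobed(o['ee_pos']);print(b,o['force']@BR)
tilefit('scene');tilefit('top')
E
```

```text
t 20.55 [0.558  0.173  0.0988] [2.2698 1.8778 0.7338] F [ 1.3107 -4.3717  1.9779] op 0.008 grip 1.6797936983493855 [ 0.0514  0.353   2.1011  0.7308  0.2998 -0.4216]
[ 0.0131 -0.0451  0.0551] [ 3.0459 -3.9063  0.4525]
scene 561
x face = a*y+b*z+c [-0.0056 -0.0133  0.0109] res 0.0022585868010682724
y [-0.0346  0.0818] z [0.0272 0.1385]
top 1320
x face = a*y+b*z+c [ 0.0006 -0.0153  0.0094] res 0.0016925800192376962
y [-0.0154  0.0823] z [0.0057 0.1442]
```

apply_moves(
  targets=[
    [0.008,0,0.0027,0,0,0],
    [0.008,0,0.0027,0,0,0],
    [0.008,0,0.0027,0,0,0],
    [0.006,0,0.002,0,0,0],
    [0.005,0,0.0017,0,0,0],
    [0,0,0,0,0,0],
    [0,0,0,0,0,0],
    [0,0,0,0,0,0],
  ],
)

```text
time: 21.65
ee_pos: [0.5603, 0.1836, 0.0987]
orientation: [2.27, 1.879, 0.733]
force: [-0.3, -1.9, 1.4]
opening: 0.003
grip_force: 0.7
```

```bash
python3 - <<'E'
from h import *
o=state();b=tobed(o['ee_pos']);print(b,o['force']@BR)
tilefit('scene');tilefit('top')
E
```

```text
t 21.65 [0.5603 0.1836 0.0987] [2.2704 1.8786 0.7334] F [-0.2674 -1.94    1.4243] op 0.003 grip 0.7088516411022283 [ 0.077   0.3581  2.0908  0.6987  0.294  -0.3673]
[ 0.0126 -0.0342  0.0552] [ 0.9364 -1.9454  1.0966]
scene 254
x face = a*y+b*z+c [ 0.0018 -0.0394  0.012 ] res 0.0023617613071431703
y [-0.0229  0.0907] z [0.0078 0.1456]
top 1274
x face = a*y+b*z+c [ 0.0035 -0.0155  0.0093] res 0.0016665587950133464
y [-0.0155  0.0891] z [0.0057 0.1444]
```

apply_moves(
  targets=[
    [0.003,0,0.001,0,0,0],
    [0.003,0,0.001,0,0,0],
    [0,0,0,0,0,0],
    [0,0,0,0,0,0],
    [0,0,0,0,0,0],
    [0,0,0,0,0,0],
    [0,0,0,0,0,0],
    [0,0,0,0,0,0],
  ],
)

```text
time: 22.75
ee_pos: [0.5608, 0.1854, 0.0987]
orientation: [2.27, 1.878, 0.733]
force: [-0.7, -2.1, 1.2]
opening: 0.009
grip_force: 1.4
```

```bash
python3 - <<'E'
from h import *
o=state();b=tobed(o['ee_pos']);print(b,o['force']@BR)
E
```

```text
t 22.75 [0.5608 0.1854 0.0987] [2.2701 1.8785 0.7333] F [-0.6735 -2.0957  1.2074] op 0.009 grip 1.3792385294800624 [ 0.0814  0.359   2.0889  0.6925  0.2927 -0.3575]
[ 0.0127 -0.0324  0.0552] [ 0.521  -2.1975  1.0969]
```

apply_moves(
  targets=[
    [0.003,0,0.001,0,0,0],
    [0.002,0,0.001,0,0,0],
    [0,0,0,0,0,0],
    [0,0,0,0,0,0],
    [0,0,0,0,0,0],
    [0,0,0,0,0,0],
    [0,0,0,0,0,0],
    [0,0,0,0,0,0],
  ],
)

```text
time: 23.75
ee_pos: [0.5612, 0.1869, 0.0986]
orientation: [2.27, 1.879, 0.733]
force: [-0.3, -2.2, 1.2]
opening: 0.007
grip_force: 1.2
```

```bash
python3 - <<'E'
from h import *
o=state();b=tobed(o['ee_pos']);print(b,o['force']@BR)
E
```

```text
t 23.75 [0.5612 0.1869 0.0986] [2.2701 1.8786 0.7333] F [-0.3044 -2.1937  1.1887] op 0.007 grip 1.1728328655590303 [ 0.0851  0.3599  2.0873  0.6879  0.2917 -0.3497]
[ 0.0126 -0.0307  0.0551] [ 0.8367 -2.2003  0.8814]
```

apply_moves(
  targets=[
    [0.003,0,0.001,0,0,0],
    [0.002,0,0.001,0,0,0],
    [0,0,0,0,0,0],
    [0,0,0,0,0,0],
    [0,0,0,0,0,0],
    [0,0,0,0,0,0],
    [0,0,0,0,0,0],
    [0,0,0,0,0,0],
  ],
)

```text
time: 24.75
ee_pos: [0.5616, 0.1881, 0.0985]
orientation: [2.27, 1.878, 0.733]
force: [-2.2, -6.2, 3.4]
opening: 0.005
grip_force: 3.0
```

```bash
python3 - <<'E'
from h import *
o=state();b=tobed(o['ee_pos']);print(b,o['force']@BR)
tilefit('scene','scene5.png');tilefit('top')
a=cv2.imread('pics/scene5.png')[85:195,260:380];cv2.imwrite('pics/c5.png',cv2.resize(a,(600,550),interpolation=cv2.INTER_CUBIC))
E
```

```text
t 24.75 [0.5616 0.1881 0.0985] [2.2699 1.878  0.733 ] F [-2.1916 -6.1765  3.3514] op 0.005 grip 3.0237797598238103 [ 0.0885  0.3606  2.086   0.6828  0.2902 -0.3417]
[ 0.0127 -0.0295  0.055 ] [ 1.2564 -6.528   3.1608]
scene 551
x face = a*y+b*z+c [-0.0262 -0.0018  0.0113] res 0.003406343373913746
y [-0.019  0.089] z [0.0222 0.1447]
top 1242
x face = a*y+b*z+c [ 0.0033 -0.0145  0.0092] res 0.0016580646020047925
y [-0.0116  0.0948] z [0.0052 0.1444]
```

View pics/c5.png

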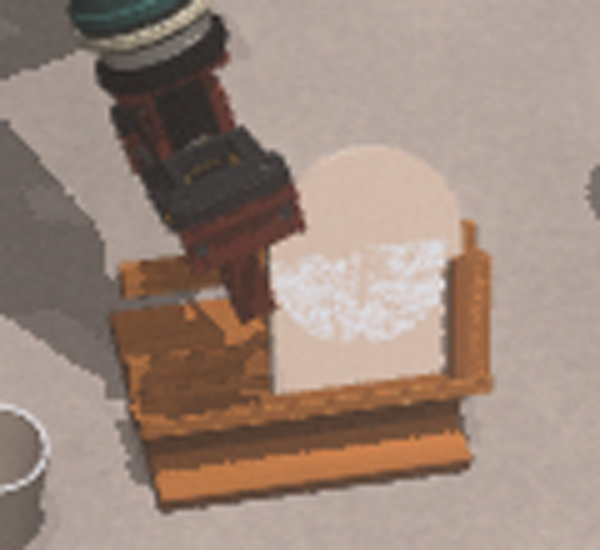

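The crop shows the tile's side inside the channel (crop (455,320)), and the force has started to rise. One more small press to confirm it's home.

apply_moves(
  targets=[
    [0.002,0,0.001,0,0,0],
    [0.002,0,0.001,0,0,0],
    [0,0,0,0,0,0],
    [0,0,0,0,0,0],
    [0,0,0,0,0,0],
    [0,0,0,0,0,0],
    [0,0,0,0,0,0],
    [0,0,0,0,0,0],
  ],
)

```text
time: 25.85
ee_pos: [0.5618, 0.1885, 0.0984]
orientation: [2.269, 1.877, 0.732]
force: [-6.0, -11.6, 8.6]
opening: 0.004
grip_force: 6.6
```

```bash
python3 - <<'E'
from h import *
o=state();b=tobed(o['ee_pos']);print(b,o['force']@BR)
E
```

```text
t 25.85 [0.5618 0.1885 0.0984] [2.2695 1.8769 0.7322] F [ -5.9745 -11.55     8.563 ] op 0.004 grip 6.582626678282395 [ 0.0905  0.3611  2.0858  0.6786  0.2882 -0.3359]
[ 0.0126 -0.0291  0.0549] [  2.0006 -12.6755   8.8178]
```

Firm stop reached: 12.7 N and the motion is blocked. Backing away.

apply_moves(
  targets=[
    [-0.01,0,-0.0033,0,0,0],
    [-0.03,0,-0.01,0,0,0],
    [-0.05,0.01,-0.017,0,0,0],
    [-0.03,0.03,-0.06,0,0,0],
    [0,0.02,-0.12,0,0,0],
    [0,0,-0.12,0,0,0],
    [0,0,-0.1,0,0,0],
    [0,0,0,0,0,0],
  ],
)

```text
time: 26.85
ee_pos: [0.5197, 0.1231, 0.2099]
orientation: [2.267, 1.877, 0.737]
force: [0.7, 1.5, -1.0]
opening: 0.009
grip_force: 0.0
```

```bash
python3 - <<'E'
from h import *
o=state();print(tobed(o['ee_pos']),o['force'])
tilefit('scene','scene6.png');tilefit('top')
P=cloud(grab('top'));D=np.load('top0.npz')['P'];d=abs(P[...,2]-D[...,2])
for n,(u,v,w,h) in dict(cup=(241,190,23,26),prop=(246,251,16,17),teapot=(239,94,52,50),tile_b=(328,170,52,14),tile_a=(331,220,55,14)).items(): print(n,np.nanpercentile(d[v:v+h,u:u+w],[50,90]))
a=cv2.imread('pics/scene6.png')[85:265,130:380];cv2.imwrite('pics/c6.png',cv2.resize(a,(750,540),interpolation=cv2.INTER_CUBIC))
E
```

```text
t 26.85 [0.5197 0.1231 0.2099] [2.2673 1.8768 0.7371] F [ 0.6643  1.4913 -0.9593] op 0.009 grip 0.0 [-0.0833  0.0827  2.0677  0.4632  0.606  -0.2276]
[ 0.0501 -0.1029  0.1627] [ 0.6643  1.4913 -0.9593]
scene 310
x face = a*y+b*z+c [ 0.0221 -0.0325  0.0108] res 0.002539300991361347
y [-0.0192  0.0893] z [0.0147 0.1454]
top 1426
x face = a*y+b*z+c [ 0.0013 -0.0138  0.0093] res 0.001541718636940878
y [-0.017  0.093] z [0.0045 0.1443]
cup [0.0016 0.0037]
prop [0.0015 0.0039]
teapot [0.0015 0.0037]
tile_b [0.0015 0.0036]
tile_a [0.0015 0.0037]
```

View pics/c6.png

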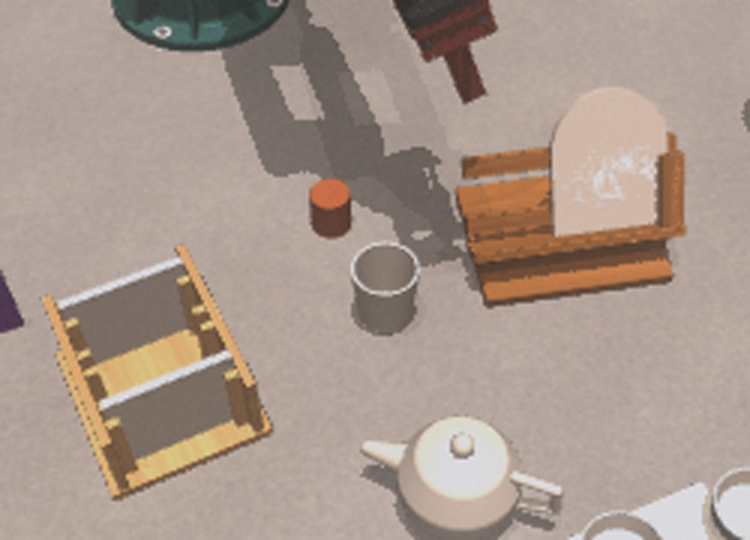

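The tile is upright on the ledge (crop (610,165)) with its side in the channel. Everything else is unmoved and the arm is clear, so I'm handing in.

```bash
python3 -c "
from workcell import robot
print(robot.hand_in())"
```

```text
the job is handed in; nothing more can be done
None
```

I lifted the arch tile out of the rack, laid it on the easel and let go, then pushed it along the ledge until the stop blocked it at about 13 N; the other objects showed no movement, and the job was handed in at about 27 s of the 54 s (no verdict returned).

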